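Close the leaning soak pot and lock its lid

TASK

The lid of the iron soak pot is lying on the rim with its key out of place. Turn the lid on the rim, without lifting it off the pot, until its key drops into the notch and the lid sits fully home; then swing the cam-lock hold-down all the way round so that its toe lies over the lid. Leave everything else on the bench where it is, and let go.

Things in the scene. Friction and masses are not known exactly. Their poses are not given: they have to be found in the camera images.
- rim (a point): Centre of the rim plane (mouth) of the round cast-iron pot, which stands in a fixed cradle; z is the pot's axis, out of the mouth, leaning 24 degrees from vertical roughly towards the robot. x, y turn with the pot. The rim is a flat ring, 48 mm inner and 66 mm outer radius; bore 30 mm deep. The pot turns only under great force (over 10 N m), so it stays still; the angle at which it stands varies.
- notch (a point): The one notch in the pot's rim: a slot right through the ring from inside to outside, 17 mm wide, 10 mm deep. The point is in its middle on the rim plane, 57 mm from rim; the direction from rim to it is the way the lid's key must point. Axes as rim.
- lid_grip (a point): Middle of the upright bar handle on the middle of the loose iron lid: bar 46 mm long (along the lid's x), 12 mm thick (along y), 32 mm high (z, out of the pot). The point is 16 mm below the bar's top and 22 mm above the underside of the flange, so 22 mm above rim along the pot's axis when the lid is home.
- lid: Lid, 0.36 to 0.56 kg. Origin on its axis at the underside of its flange; z out of the pot, key along -x. Flange: 56 mm radius, 6 mm thick. Below it a round spigot, 46 mm radius, 14 mm deep, sits in the bore and centres the lid. While the key rides on the rim the lid is tipped about 4 degrees, key side up, its middle about 4 mm high; home, the flange lies flat on the rim.
- lid_key (a point): The lid's key: block 12 mm wide, 44 to 72 mm from the lid's axis along its -x (it shows past the flange), reaching 7 mm below the flange. The point is 57 mm from the axis, level with the flange's underside; lid home, it meets notch. At the start the key points to the pot's low side, towards the robot; the notch is 0.5 to 1.4 rad anticlockwise of it, looking down on the lid. Axes as the lid.
- lock_peg (a point): Upright round steel peg on the handle end of the iron cam-lock hold-down: 14 mm diameter, free for 42 mm above the handle arm, parallel to the pot's axis. The point is on the peg's axis, 24 mm above the arm, 18 mm below the peg's top, 58 mm from the pivot axis. z: along the peg, as the pot's axis; x: from the peg to the pivot.
- lock_pivot (a point): Pivot of the hold-down, left of the pot as seen from the robot, 90 mm from the pot's axis; z (as the pot's axis) is the pivot axis, the toe points along x. The toe reaches 52 mm from the pivot, opposite the peg, its underside 8.5 mm above the rim plane: 2.5 mm above the flange of a lid that is home. The point is level with the middle of the arm.
- lock (a joint): Angle of the hold-down, rad: 0 parked (peg on the robot's side of the pivot, toe pointing away from the robot), 1.57 at its stop, where the toe points at the pot's axis over the lid. It grows clockwise seen from above: the peg goes outwards, away from the pot, to the far left. Stiff (0.12 N m friction); it stays where it is left.
- hook_a: Bystander: dull iron S-hook, about 76 mm long, 8 mm thick, lying flat in front of the cradle.
- hook_b: Bystander: the same kind of S-hook, on the right of the cradle.
- hook_c: Bystander: third S-hook, lying farther to the right, nearer the robot.
- oil_can: Bystander: copper oil can, base 90 mm across, 165 mm high at its spout, on the right.
- insulator: Bystander: brown-glazed ceramic insulator knob, 50 mm across, 52 mm high, right of the cradle towards the back. Origin under its middle.
- fuller: Bystander: steel fuller, 90 mm head on a 260 mm wooden handle, lying on the left.
- bar_stock: Bystander: flat iron bar, 240 x 32 x 9 mm, lying at the back on the left.
Things that resemble listed ones, but are neither listed nor needed, are in the scene too. Leave any brown look-alike of the lid alone.

How it is judged:
By the outcome, as a careful person would: the job done as asked, in the order asked, and still so for the second after the job is handed in, with the robot touching nothing.
It also fails if it takes over 50 s, if anything falls off the work surface, if the arm or the gripper's body presses on something with over 40 N, if the wrist force passes 120 N, or if a joint passes its speed limit or range.

ROBOT

A 6-joint arm with a two-finger parallel gripper is mounted at the origin on the work surface. World frame = base frame: x ahead of the robot, y to its left, z up, the work surface at z = 0. Lengths are in m, angles in rad, forces in N, time in s.
With the tool pointing down it reaches from about 0.35 to 0.975 m from the base axis. Payload 4.9 kg.
Tool frame: the origin (TCP) lies at the very end of the fingers, on their centre line; the grasp point (between the pads) lies 19 mm behind it; z points along the fingers, x is the direction in which the jaws open and shut, and the axes are right-handed (so a half turn about z gives the same grasp; the last joint's range is limited). The gripper opens to 85 mm and grips with 20 to 120 N. Pads are 22 mm wide; open, the fingers measure 114 mm over their backs; the gripper's body (76 mm by 85 mm) begins 54 mm behind the grasp point. The pads swing forward as they close: fully open they stand 13 mm farther back than shut.
Start: joints at [1.178, 0.053, 1.613, -0, 1.476, -0.119], TCP at [0.169, 0.602, 0.231] pointing down, gripper open.
Joint ranges: [-3.01, 3.01], [-1.01, 2.22], [0.06, 2.58], [-1.02, 4.17], [0.09, 2.62], [-3.14, 3.14]. Speed limits (rad/s): [2.57, 2.57, 3.14, 3.14, 3.14, 3.14].

INTERFACE

Orientations are given as a rotation vector (axis times angle).
In Python, from station import ctrl, get_image, calibration, job gives the robot as it stands.
- The arm moves only by the tool jog_arm, never from a script. Its argument "deltas" is a list of rows, each a list of 3 entries, a list of its own where there are three numbers: the turn, a rotation vector about the tool's x, y, z in degrees, then the shift along the tool's x, y, z in m, then the finger opening in m, from 0 to 0.0854. In form: [[[ax, ay, az], [tx, ty, tz], gripper], ...]. A call has 1 to 12 rows; each row is the pose to reach, as a shift and turn from the pose commanded when the call began, along the tool's axes at that moment; what a row does not reach only later rows make up. A row lasts 1/12 s, in which the tool goes at most 41.7 mm and 7.16 degrees, less where a joint would pass 70% of its speed; a pose out of reach is approached as far as the arm can. A call with a gripper value outside its range is refused whole. The fingers move at their own pace and stop on an object; "squeeze" is the grip in N (left out, the last holds). Time passes only in rows, so rows that repeat a pose let the fingers close. It gives the time, the measured TCP pose, the force and the opening at its end, in the units of the state.
- ctrl.get_obs(): the state, without advancing time (a new reading comes with each control period).
- get_image(name): name is "scene" or "side" or "wrist"; returns the picture (384x512x3 uint8, red, green, blue); there is no depth.
- calibration(name): a dict with "mtx" (3x3 intrinsics, pixels), "origin" and "rotation" of the camera in the world; the wrist camera has in their place "tool_from_camera" (4x4, takes a point from camera to tool coordinates, whose origin is the TCP and whose axes are the tool frame's). Camera axes: x right, y up, looking along -z (the intrinsics and any distortion apply to the point x, -y, -z); pixel columns grow to the right and rows downward; lengths in m; the calibration is good to about 2 mm. A picture is of the moment at which its call begins: read the wrist's pose just before it. calibration takes no time and is no camera call.
- job.finish_job(): hands the job in, once; it reports no verdict.
The state is a dict: "t": time; "q": joint angles; "dq": joint speeds; "effort": joint torques, N m; "tool_pos": TCP position; "tool_rot": TCP orientation; "contact_force": force on the tool from outside, world axes, zero at the start; "wrist_torque": the same for the moment, N m; "opening": finger opening in m.
Only numpy, scipy, OpenCV 4.12 (cv2) and the standard library are available. Lean on these libraries where they do the work, as an engineer would, in place of code of your own. Each camera call takes 0.05 s, during which the arm holds its last target.

## Working session

There is one attempt and no reset: what is moved stays moved. The work goes in short steps, Python scripts to look and compute and a tool call to move; the robot and the scene stay as the last step left them, time stands still between calls to the robot, and variables do not carry over. Pictures are saved under pics/ and viewed, and the job is handed in when it is done.

Besides the shell and the picture viewer there is one more tool, called after "Request:" by a JSON object that holds its "method" and its "body". jog_arm: Moves the arm, as the interface text tells. Its arguments: {"type":"object","properties":{"deltas":{"type":"array","items":{"type":"array"}},"squeeze":{"type":"number"}},"required":["deltas"]}

```bash
mkdir -p pics; ls; python3 - <<'E'
from station import ctrl,get_image,calibration,job
import cv2
o=ctrl.get_obs()
for k,v in o.items(): print(k,v)
for n in("scene","side","wrist"):
    c=calibration(n); print(n,c)
    cv2.imwrite(f"pics/{n}0.png",cv2.cvtColor(get_image(n),cv2.COLOR_RGB2BGR))
E
```

```text
pics
t 0.0
q [ 1.17798916e+00  5.33501302e-02  1.61429959e+00 -3.27362355e-05
  1.47595352e+00 -1.19018196e-01]
dq [-9.32494956e-05  1.91192688e-04  1.60717906e-03 -2.37540297e-04
 -1.98527167e-03  2.33030505e-03]
effort [-1.66174832e-03 -3.93670642e+01 -3.70182645e+01 -1.93090686e-04
  6.97716256e-03  4.46555859e-06]
tool_pos [0.16877109 0.6011445  0.23006382]
tool_rot [ 2.50297741  1.89687765 -0.00269902]
contact_force [0.55912427 0.18624827 0.16802477]
wrist_torque [-0.05867947  0.00531009  0.02092278]
opening 0.08513420216122079
scene {'mtx': array([[397.98826956,   0.        , 255.11728737],
       [  0.        , 397.98826956, 195.61504393],
       [  0.        ,   0.        ,   1.        ]]), 'origin': array([ 1.1108761 , -0.64375615,  0.86913347]), 'rotation': array([0.79584487, 0.32497274, 0.67311567])}
side {'mtx': array([[380.95498711,   0.        , 251.88148501],
       [  0.        , 380.95498711, 195.43055725],
       [  0.        ,   0.        ,   1.        ]]), 'origin': array([ 0.50265349, -1.12992106,  0.96627603]), 'rotation': array([ 0.90842477, -0.01820552, -0.08834083])}
wrist {'mtx': array([[337.24199189,   0.        , 255.00260623],
       [  0.        , 337.24199189, 190.37468699],
       [  0.        ,   0.        ,   1.        ]]), 'tool_from_camera': array([[ 9.99999602e-01,  2.55003160e-04, -8.55224090e-04,
        -2.28058519e-04],
       [ 8.65509030e-06, -9.61033423e-01, -2.76432196e-01,
        -6.98870852e-02],
       [-8.92390019e-04,  2.76432078e-01, -9.61033043e-01,
        -1.42586741e-01],
       [ 0.00000000e+00,  0.00000000e+00,  0.00000000e+00,
         1.00000000e+00]])}
```

View pics/scene0.png

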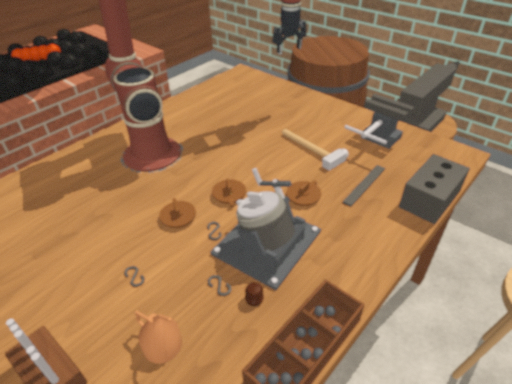

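View pics/side0.png

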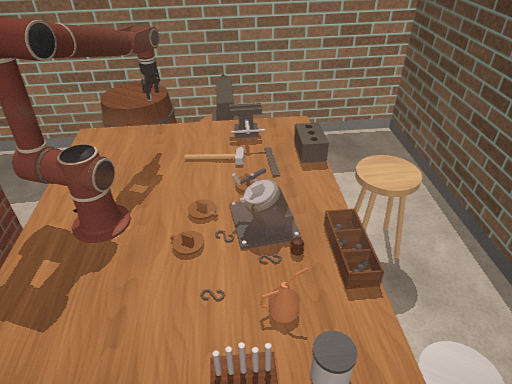

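View pics/wrist0.png

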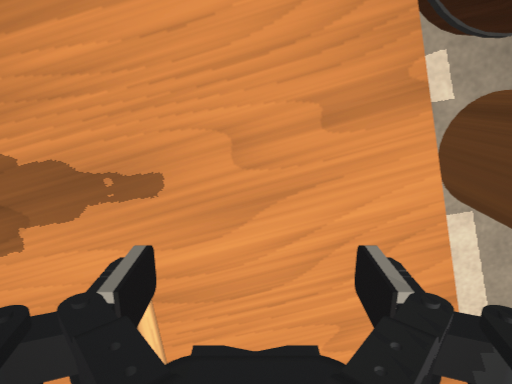

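```bash
python3 - <<'E'
import cv2
a=cv2.imread('pics/scene0.png')[150:300,190:340]; cv2.imwrite('pics/sc_z.png',cv2.resize(a,(600,600),interpolation=cv2.INTER_CUBIC))
a=cv2.imread('pics/side0.png')[140:260,180:320]; cv2.imwrite('pics/si_z.png',cv2.resize(a,(700,600),interpolation=cv2.INTER_CUBIC))
E
cat > h.py <<'E'
import numpy as np,cv2
from scipy.spatial.transform import Rotation as R
from station import ctrl,get_image,calibration,job
def cam(n,o=None):
    c=calibration(n)
    if n!='wrist': return c['mtx'],R.from_rotvec(c['rotation']).as_matrix(),np.array(c['origin'])
    o=o or ctrl.get_obs(); T=np.array(c['tool_from_camera']); Rt=R.from_rotvec(o['tool_rot']).as_matrix()
    return c['mtx'],Rt@T[:3,:3],Rt@T[:3,3]+np.array(o['tool_pos'])
def ray(C,uv):
    K,Rm,t=C; d=np.array([(uv[0]-K[0,2])/K[0,0],-(uv[1]-K[1,2])/K[1,1],-1.]); d=Rm@d; return t,d/np.linalg.norm(d)
def proj(C,p):
    K,Rm,t=C; x=Rm.T@(np.asarray(p)-t); return np.array([K[0,2]+K[0,0]*x[0]/-x[2],K[1,2]-K[1,1]*x[1]/-x[2]])
def tri(obs):
    A=np.zeros((3,3));b=np.zeros(3)
    for C,uv in obs:
        o,d=ray(C,uv);P=np.eye(3)-np.outer(d,d);A+=P;b+=P@o
    p=np.linalg.solve(A,b); return p,[np.linalg.norm(proj(C,p)-uv) for C,uv in obs]
def plane(C,uv,p0,n):
    o,d=ray(C,uv); return o+d*(np.dot(n,p0-o)/np.dot(n,d))
E
```

```text
(no output)
```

View pics/sc_z.png

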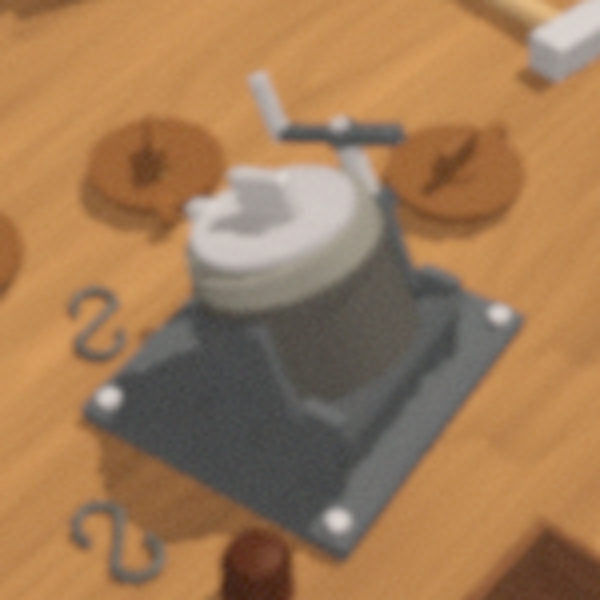

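View pics/si_z.png

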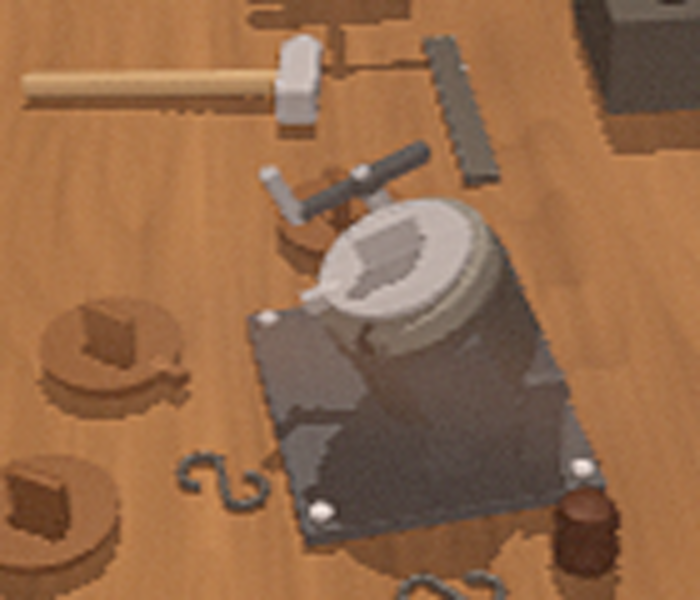

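```bash
python3 - <<'E'
from h import *
S=cam('scene');D=cam('side')
P={}
for n,a,b in [('tip',(255,169.5),(233.6,174.6)),('pbase',(259.25,182.5),(239.4,183)),('piv',(275,180.75),(252.2,174.4)),('toe',(290.5,183),(265,170)),('key',(239.5,202.5),(243,200)),('fl',(258.7,204.5),(259.6,191.6)),
 ('corner_near_left',(217,249.5),(233.5,203.5)),('cor2',(274.5,280),(244,242.3)),('cor3',(314.7,228.6),(296.5,233.4))]:
    p,e=tri([(S,a),(D,b)]);P[n]=p;print(n,p.round(4),np.round(e,1))
d=P['fl']-P['piv'];print(d,np.linalg.norm(d)); print(R.from_matrix(S[1]).as_matrix().round(2))
E
```

```text
tip [0.5151 0.0035 0.1816] [0.2 0.1]
pbase [ 0.5341 -0.0011  0.1465] [0.4 0.3]
piv [0.5828 0.0094 0.173 ] [0.2 0.1]
toe [0.6302 0.0164 0.1849] [0.5 0.4]
key [ 0.5411 -0.0906  0.1371] [0.3 0.2]
fl [ 0.6011 -0.0793  0.1592] [0. 0.]
corner_near_left [ 0.5423 -0.1824  0.1269] [25.3 19.7]
cor2 [ 0.5651  0.0347 -0.2461] [12.3  9.6]
cor3 [ 0.7261 -0.0248  0.    ] [28.4 20.7]
[ 0.01828339 -0.08873183 -0.0137757 ] 0.09163727335929049
[[ 0.75 -0.43  0.51]
 [ 0.66  0.51 -0.55]
 [-0.02  0.75  0.67]]
```

```bash
cat >> h.py <<'E'
def frame(xdir,axis):
    z=-np.asarray(axis)/np.linalg.norm(axis); x=np.asarray(xdir,float); x=x-z*np.dot(x,z); x/=np.linalg.norm(x)
    return np.column_stack([x,np.cross(z,x),z])
def delta(Rt,p,o=None):
    o=o or ctrl.get_obs(); R0=R.from_rotvec(o['tool_rot']).as_matrix()
    rv=R.from_matrix(R0.T@Rt).as_rotvec(degrees=True); t=R0.T@(np.asarray(p)-o['tool_pos'])
    print('turn',rv.round(2).tolist(),'shift',t.round(4).tolist())
E
python3 - <<'E'
from h import *
a=0.15;t=np.radians(24)
ax=np.array([-np.sin(t)*np.cos(a),-np.sin(t)*np.sin(a),np.cos(t)])
c=np.array([.600,-.079,.153])
lx=np.cross([0,0,1],ax)  # horizontal
print('ax',ax,'lx',lx)
F=frame([0,-1,0],ax)
delta(F,c+ax*0.16)
D=cam('side');S=cam('scene')
for cc,uv in((D,(253,208)),): 
    p=plane(cc,uv,c,ax);print(p,np.linalg.norm(p-c))
E
```

```text
ax [-0.40216943 -0.06078196  0.91354546] lx [ 0.06078196 -0.40216943  0.        ]
turn [9.66, 33.11, 160.29] shift [-0.5652, 0.5397, -0.068]
[ 0.57231347 -0.13870332  0.13683927] 0.06776576895217175
```

Request:
{"method": "jog_arm", "body": {"deltas": [[[9.7,33.1,160.3],[-0.565,0.54,-0.068],0.085],[[9.7,33.1,160.3],[-0.565,0.54,-0.068],0.085],[[9.7,33.1,160.3],[-0.565,0.54,-0.068],0.085],[[9.7,33.1,160.3],[-0.565,0.54,-0.068],0.085],[[9.7,33.1,160.3],[-0.565,0.54,-0.068],0.085],[[9.7,33.1,160.3],[-0.565,0.54,-0.068],0.085],[[9.7,33.1,160.3],[-0.565,0.54,-0.068],0.085],[[9.7,33.1,160.3],[-0.565,0.54,-0.068],0.085],[[9.7,33.1,160.3],[-0.565,0.54,-0.068],0.085],[[9.7,33.1,160.3],[-0.565,0.54,-0.068],0.085],[[9.7,33.1,160.3],[-0.565,0.54,-0.068],0.085],[[9.7,33.1,160.3],[-0.565,0.54,-0.068],0.085]]}}

```text
t: 1.15
tool_pos: [0.4032, 0.16, 0.2748]
tool_rot: [-2.886, 0.27, -0.252]
contact_force: [0.3, -0.4, -0.7]
opening: 0.0851
```

```bash
python3 - <<'E'
from h import *
a=0.15;t=np.radians(24)
ax=np.array([-np.sin(t)*np.cos(a),-np.sin(t)*np.sin(a),np.cos(t)])
c=np.array([.600,-.079,.153])
delta(frame([0,-1,0],ax),c+ax*0.16)
print(ctrl.get_obs()['q'],ctrl.get_obs()['t'])
E
```

```text
turn [4.44, 15.71, 75.91] shift [0.1819, 0.2105, -0.0508]
[ 0.07509378 -0.65595517  2.1249198   0.19967171  1.46265832  0.26092913] 1.15
```

Request:
{"method": "jog_arm", "body": {"deltas": [[[4.4,15.7,75.9],[0.182,0.21,-0.05],0.085],[[4.4,15.7,75.9],[0.182,0.21,-0.05],0.085],[[4.4,15.7,75.9],[0.182,0.21,-0.05],0.085],[[4.4,15.7,75.9],[0.182,0.21,-0.05],0.085],[[4.4,15.7,75.9],[0.182,0.21,-0.05],0.085],[[4.4,15.7,75.9],[0.182,0.21,-0.05],0.085],[[4.4,15.7,75.9],[0.182,0.21,-0.05],0.085],[[4.4,15.7,75.9],[0.182,0.21,-0.05],0.085],[[4.4,15.7,75.9],[0.182,0.21,-0.05],0.085],[[4.4,15.7,75.9],[0.182,0.21,-0.05],0.085],[[4.4,15.7,75.9],[0.182,0.21,-0.05],0.085],[[4.4,15.7,75.9],[0.182,0.21,-0.05],0.085]]}}

```text
t: 2.15
tool_pos: [0.5368, -0.0848, 0.298]
tool_rot: [-1.988, 1.953, -0.352]
contact_force: [1.1, -0.6, 0.1]
opening: 0.085
```

```bash
python3 - <<'E'
from h import *
o=ctrl.get_obs()
print(o['tool_pos'],o['tool_rot'],np.abs(o['dq']).max(),o['q'])
im=cv2.cvtColor(get_image('wrist'),cv2.COLOR_RGB2BGR)
cv2.imwrite('pics/w1.png',cv2.resize(im,None,fx=1.5,fy=1.5,interpolation=cv2.INTER_CUBIC))
a=0.15;t=np.radians(24)
ax=np.array([-np.sin(t)*np.cos(a),-np.sin(t)*np.sin(a),np.cos(t)])
c=np.array([.600,-.079,.153])
delta(frame([0,-1,0],ax),c+ax*0.16)
E
```

```text
[ 0.53678076 -0.08484144  0.29800478] [-1.98806314  1.95251663 -0.3519898 ] 0.1600457287076293 [-0.40637204 -0.44255267  1.9708515   0.22743019  1.26236823  1.11563181]
turn [0.15, 0.09, 0.51] shift [0.0037, 0.0008, -0.0016]
```

View pics/w1.png

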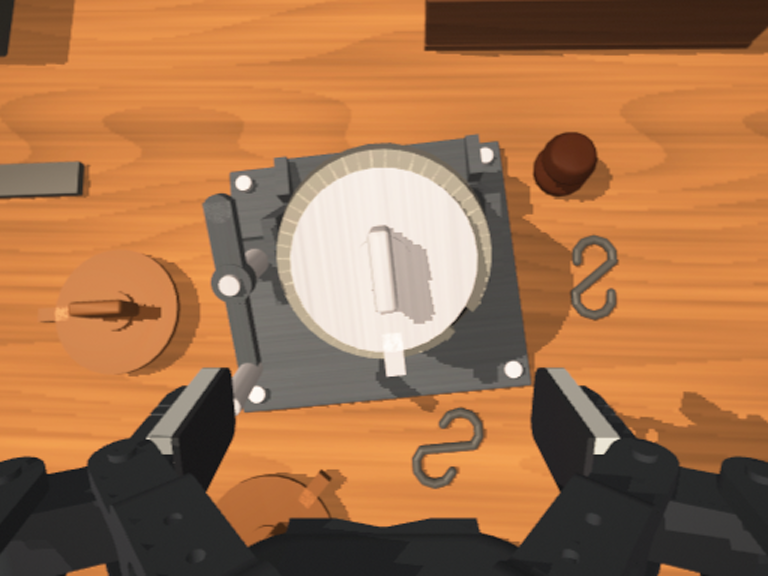

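```bash
python3 - <<'E'
import cv2
a=cv2.imread('pics/w1.png')
import numpy as np
from station import *
E
python3 - <<'E'
import sys;sys.path.insert(0,'.')
from h import *
o=ctrl.get_obs();im=cv2.cvtColor(get_image('wrist'),cv2.COLOR_RGB2BGR);cv2.imwrite('pics/w2raw.png',im)
import json;json.dump({k:np.asarray(v).tolist() for k,v in o.items()},open('w2.json','w'))
print(o['tool_pos'],o['tool_rot'])
c=im[90:270,130:350];cv2.imwrite('pics/w2z.png',cv2.resize(c,None,fx=3.3,fy=3.3,interpolation=cv2.INTER_CUBIC))
E
```

```text
[ 0.53691577 -0.08489654  0.2981788 ] [-1.99203273  1.94855016 -0.35242164]
```

View pics/w2z.png

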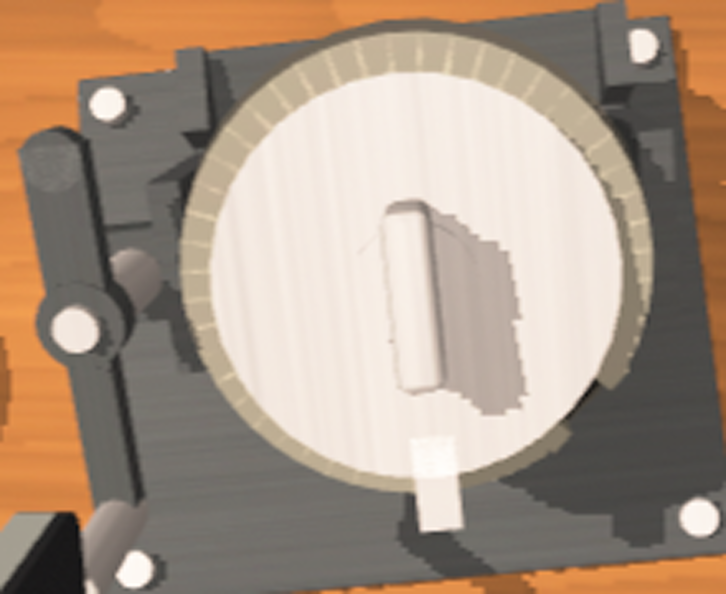

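```bash
cat > m.py <<'E'
from h import *
import json
from scipy.optimize import least_squares
o=json.load(open('w2.json'));W=cam('wrist',o)
f=lambda u:(130+(u[0]+.5)/3.3-.5,90+(u[1]+.5)/3.3-.5)
b=np.array([plane(W,f(u),np.array([0,0,.014]),np.array([0,0,1.])) for u in[(108,104),(642,45),(700,517),(135,570)]])
print(b.round(4))
for i,j in((0,1),(3,2),(3,0),(2,1)):
    d=b[j]-b[i];print(np.linalg.norm(d).round(4),np.arctan2(d[1],d[0]))
im=cv2.imread('pics/w2raw.png');hsv=cv2.cvtColor(im,cv2.COLOR_BGR2HSV)
m=((hsv[...,2]>120)&(hsv[...,1]<90)).astype(np.uint8)
n,l,s,ce=cv2.connectedComponentsWithStats(m);k=l[165,270];mm=(l==k).astype(np.uint8);print(s[k])
cn=max(cv2.findContours(mm,cv2.RETR_EXTERNAL,cv2.CHAIN_APPROX_NONE)[0],key=len)[:,0,:]
v=im.copy();v[mm>0]=(v[mm>0]*.5+np.array([0,100,0])).astype(np.uint8)
cv2.imwrite('pics/mask.png',cv2.resize(v[90:270,130:350],None,fx=3.3,fy=3.3))
for a in(.08,.12,.16):
    t=np.radians(24);ax=np.array([-np.sin(t)*np.cos(a),-np.sin(t)*np.sin(a),np.cos(t)])
    ang=np.degrees(np.arctan2(cn[:,1]-170,cn[:,0]-255))
    pts=cn[((ang<15)|(ang>115))&(cn[:,0]>184)]
    def r(c):return np.array([np.linalg.norm(plane(W,u,c,ax)-c)-.0663 for u in pts.astype(float)])
    q=least_squares(r,[.6,-.079,.153],loss='soft_l1',f_scale=.001);c=q.x
    print(a,c.round(4),'rms',np.sqrt(np.mean(r(c)**2)),np.median(abs(r(c))))
    dn=np.array([-np.cos(t)*np.cos(a),-np.cos(t)*np.sin(a),-np.sin(t)]);ry=np.cross(ax,dn)
    def an(u,h): p=plane(W,f(u),c+ax*h,ax)-c;return np.arctan2(p@ry,p@dn).round(3),np.linalg.norm(p-ax*(p@ax)).round(4)
    print(' bar top ends', [ (plane(W,f(u),c+ax*.042,ax)-c)@np.c_[dn,ry] for u in((406,205),(421,388))])
    print(' key',an((440,525),.008),'notch edges',an((613,390),0),an((570,428),0))
    print(' piv',(plane(W,f((76,330)),c+ax*.017,ax)-c)@np.c_[dn,ry],'toe',(plane(W,f((50,128)),c+ax*.0145,ax)-c)@np.c_[dn,ry])
E
python3 m.py
```

```text
[[ 0.6965  0.0643  0.014 ]
 [ 0.7249 -0.1575  0.014 ]
 [ 0.5338 -0.181   0.014 ]
 [ 0.5054  0.0399  0.014 ]]
0.2237 -1.4435677700781602
0.2227 -1.4426736260528172
0.1927 0.12695238018188362
0.1925 0.12217249989605415
[  184    99   144   153 15932]
0.08 [ 0.6013 -0.075   0.1494] rms 0.00036027104188440855 0.00023894585769469734
 bar top ends [array([-0.02719812,  0.00103363]), array([0.01894322, 0.00170465])]
 key (np.float64(0.041), np.float64(0.0733)) notch edges (np.float64(0.977), np.float64(0.0663)) (np.float64(0.722), np.float64(0.0641))
 piv [ 0.00588358 -0.09204046] toe [-0.04820326 -0.09153739]
0.12 [ 0.6014 -0.0752  0.149 ] rms 0.0003387012177123655 0.0002259848162612793
 bar top ends [array([-0.02709316,  0.0011619 ]), array([0.01910545, 0.00014544])]
 key (np.float64(0.0), np.float64(0.0735)) notch edges (np.float64(0.935), np.float64(0.0665)) (np.float64(0.68), np.float64(0.0643))
 piv [ 0.00221759 -0.09221099] toe [-0.05159622 -0.08971378]
0.16 [ 0.6016 -0.0753  0.1488] rms 0.0003278606343705567 0.00021679920489518778
 bar top ends [array([-0.02699184,  0.00128103]), array([ 0.01918399, -0.00142442])]
 key (np.float64(-0.04), np.float64(0.0736)) notch edges (np.float64(0.894), np.float64(0.0668)) (np.float64(0.639), np.float64(0.0646))
 piv [-0.00144797 -0.0922495 ] toe [-0.05490645 -0.08778874]
```

View pics/mask.png

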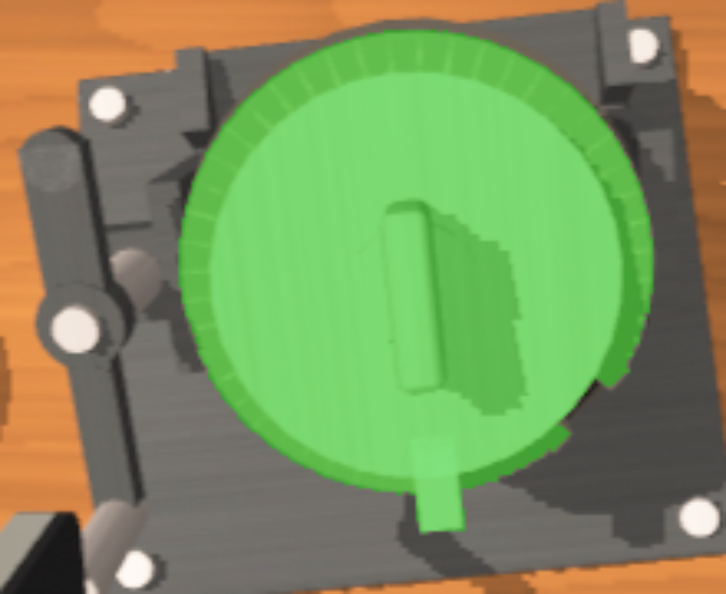

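```bash
cat >> h.py <<'E'
a=.125;_t=np.radians(24)
ax=np.array([-np.sin(_t)*np.cos(a),-np.sin(_t)*np.sin(a),np.cos(_t)])
dn=np.array([-np.cos(_t)*np.cos(a),-np.cos(_t)*np.sin(a),-np.sin(_t)]);ry=np.cross(ax,dn)
c=np.array([.6014,-.0752,.149])
def P(d,r,h):return c+dn*d+ry*r+ax*h
def F(phi):return frame(ry*np.cos(phi)-dn*np.sin(phi),ax)
def loc(o=None):
    o=o or ctrl.get_obs();p=np.array(o['tool_pos'])-c;Rm=R.from_rotvec(o['tool_rot']).as_matrix();x=Rm[:,0]
    print('t',round(o['t'],2),'dn,ry,h mm',(np.array([p@dn,p@ry,p@ax])*1e3).round(1),'phi deg',np.degrees(np.arctan2(-x@dn,x@ry)).round(2),'tilt',np.degrees(np.arccos(-Rm[:,2]@ax)).round(2),'F loc',np.round([o['contact_force']@v for v in(dn,ry,ax)],1),'T',np.round([o['wrist_torque']@v for v in(dn,ry,ax)],2),'open',round(o['opening'],4))
E
python3 - <<'E'
from h import *
loc();delta(F(-.01),P(0,0,.07));delta(F(-.01),P(0,0,.014))
E
```

```text
t 2.25 dn,ry,h mm [ -1.2   1.7 162.9] phi deg -6.03 tilt 0.7 F loc [-0.  -0.2 -0.9] T [ 0.01 -0.22 -0.  ] open 0.0849
turn [0.18, 0.68, -5.45] shift [-0.0005, 0.0011, 0.0929]
turn [0.18, 0.68, -5.45] shift [0.0001, 0.0009, 0.1489]
```

Request:
{"method": "jog_arm", "body": {"deltas": [[[0.2,0.7,-5.5],[-0.0005,0.001,0.03],0.045],[[0.2,0.7,-5.5],[-0.0005,0.001,0.06],0.045],[[0.2,0.7,-5.5],[-0.0005,0.001,0.09],0.045],[[0.2,0.7,-5.5],[-0.0005,0.001,0.105],0.045],[[0.2,0.7,-5.5],[-0.0005,0.001,0.11],0.045],[[0.2,0.7,-5.5],[-0.0005,0.001,0.11],0.045],[[0.2,0.7,-5.5],[-0.0005,0.001,0.11],0.045]]}}

```text
t: 2.83
tool_pos: [0.5807, -0.0783, 0.1985]
tool_rot: [-2.088, 1.864, -0.394]
contact_force: [-0.3, -0.9, 0.3]
opening: 0.0449
```

```bash
python3 - <<'E'
from h import *
loc();delta(F(-.01),P(0,0,.014));
im=cv2.cvtColor(get_image('wrist'),cv2.COLOR_RGB2BGR)
cv2.imwrite('pics/w3.png',cv2.resize(im,None,fx=1.5,fy=1.5,interpolation=cv2.INTER_CUBIC))
E
```

```text
t 2.83 dn,ry,h mm [-1.   0.5 53.8] phi deg -0.64 tilt 0.12 F loc [0.2 0.9 0.4] T [ 0.02 -0.15 -0.03] open 0.0449
turn [-0.09, -0.08, -0.07] shift [-0.0005, 0.0011, 0.0398]
```

View pics/w3.png

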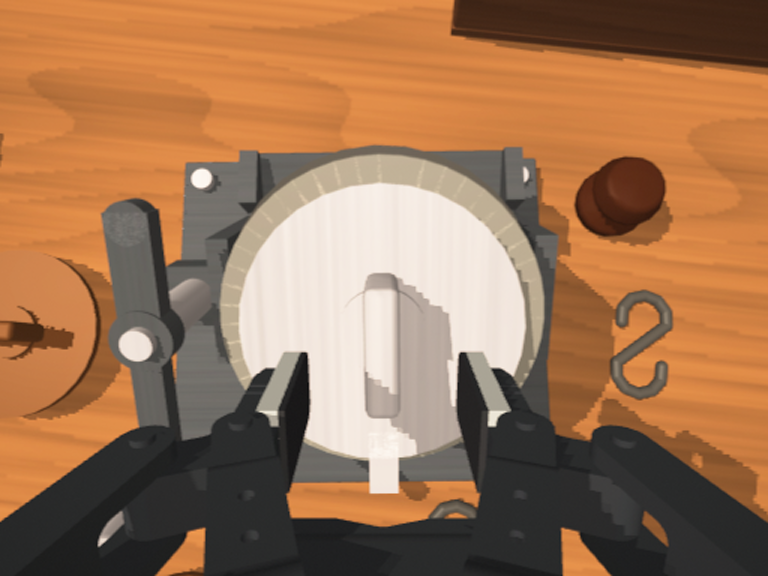

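Request:
{"method": "jog_arm", "body": {"deltas": [[[0,0,0],[-0.0005,0.001,0.015],0.04],[[0,0,0],[-0.0005,0.001,0.028],0.04],[[0,0,0],[-0.0005,0.001,0.036],0.04],[[0,0,0],[-0.0005,0.001,0.038],0.04],[[0,0,0],[-0.0005,0.001,0.038],0.03],[[0,0,0],[-0.0005,0.001,0.038],0.02],[[0,0,0],[-0.0005,0.001,0.038],0.016],[[0,0,0],[-0.0005,0.001,0.038],0.016]], "squeeze": 20}}

```text
t: 3.55
tool_pos: [0.5951, -0.0759, 0.1636]
tool_rot: [-2.087, 1.864, -0.395]
contact_force: [0.3, 0.3, 0.4]
opening: 0.0162
```

```bash
python3 - <<'E'
from h import *
loc()
im=cv2.cvtColor(get_image('wrist'),cv2.COLOR_RGB2BGR)
cv2.imwrite('pics/w4.png',cv2.resize(im,None,fx=1.5,fy=1.5,interpolation=cv2.INTER_CUBIC))
E
```

```text
t 3.55 dn,ry,h mm [-0.2 -0.1 16. ] phi deg -0.68 tilt 0.16 F loc [-0.5 -0.2  0.2] T [ 0.04 -0.21  0.  ] open 0.0162
```

View pics/w4.png

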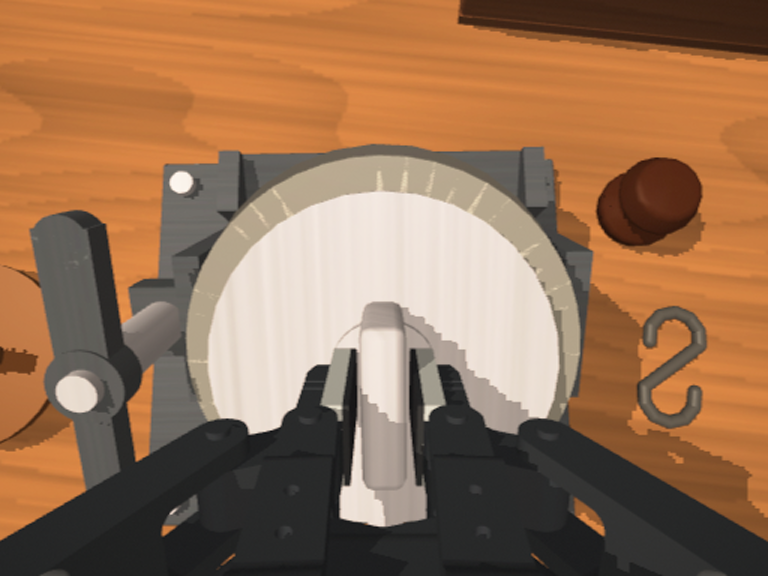

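Request:
{"method": "jog_arm", "body": {"deltas": [[[0,0,0],[0,0,0],0.0135],[[0,0,0],[0,0,0],0.0135],[[0,0,-3],[0,0,0],0.0135],[[0,0,-6],[0,0,0],0.0135],[[0,0,-9],[0,0,0],0.0135],[[0,0,-12],[0,0,0],0.0135],[[0,0,-15],[0,0,0],0.0135],[[0,0,-18],[0,0,0],0.0135],[[0,0,-21],[0,0,0],0.0135],[[0,0,-24],[0,0,0],0.0135],[[0,0,-27],[0,0,0],0.0135],[[0,0,-30],[0,0,0],0.0135]]}}

```text
t: 4.6
tool_pos: [0.5943, -0.0757, 0.1624]
tool_rot: [-2.56, 1.288, -0.506]
contact_force: [-3.7, -0.2, 1.6]
opening: 0.0137
```

```bash
python3 - <<'E'
from h import *
loc()
im=cv2.cvtColor(get_image('wrist'),cv2.COLOR_RGB2BGR)
cv2.imwrite('pics/w5.png',cv2.resize(im,None,fx=1.5,fy=1.5,interpolation=cv2.INTER_CUBIC))
E
```

```text
t 4.6 dn,ry,h mm [ 1.1 -0.4 15.2] phi deg 29.41 tilt 0.04 F loc [ 2.7 -0.3  3. ] T [-0.03 -0.59 -0.25] open 0.0137
```

View pics/w5.png

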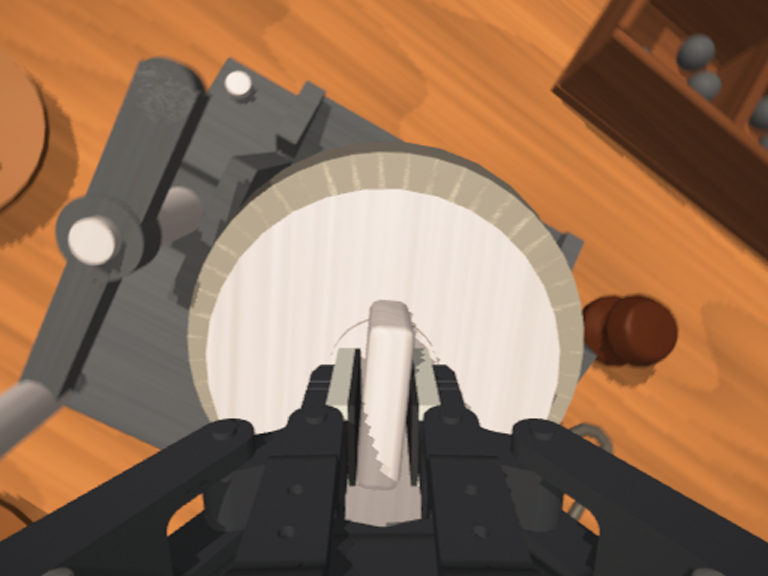

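Request:
{"method": "jog_arm", "body": {"deltas": [[[0,0,-3],[0,0,0],0.0135],[[0,0,-6],[0,0,0],0.0135],[[0,0,-9],[0,0,0],0.0135],[[0,0,-12],[0,0,0],0.0135],[[0,0,-14],[0,0,0],0.0135],[[0,0,-16],[0,0,0],0.0135],[[0,0,-17],[0,0,0],0.0135],[[0,0,-18],[0,0,0],0.0135],[[0,0,-19],[0,0,0],0.0135],[[0,0,-19],[0,0,0],0.0135]]}}

```text
t: 5.48
tool_pos: [0.5945, -0.0756, 0.162]
tool_rot: [-2.785, 0.865, -0.565]
contact_force: [-1.8, -0.1, -0.8]
opening: 0.0132
```

```bash
python3 - <<'E'
from h import *
loc()
im=cv2.cvtColor(get_image('wrist'),cv2.COLOR_RGB2BGR)
cv2.imwrite('pics/w6.png',cv2.resize(im,None,fx=1.5,fy=1.5,interpolation=cv2.INTER_CUBIC))
im=cv2.cvtColor(get_image('side'),cv2.COLOR_RGB2BGR)[140:260,180:320]
cv2.imwrite('pics/s6.png',cv2.resize(im,None,fx=5,fy=5,interpolation=cv2.INTER_CUBIC))
E
```

```text
t 5.48 dn,ry,h mm [ 1.  -0.5 14.7] phi deg 48.33 tilt 0.04 F loc [ 2.  -0.1  0. ] T [-0.04 -0.41  0.02] open 0.0132
```

View pics/w6.png

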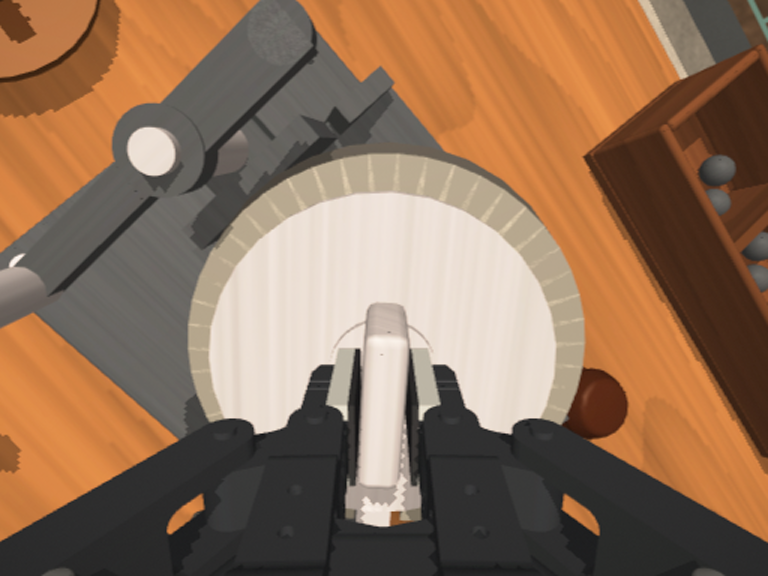

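View pics/s6.png

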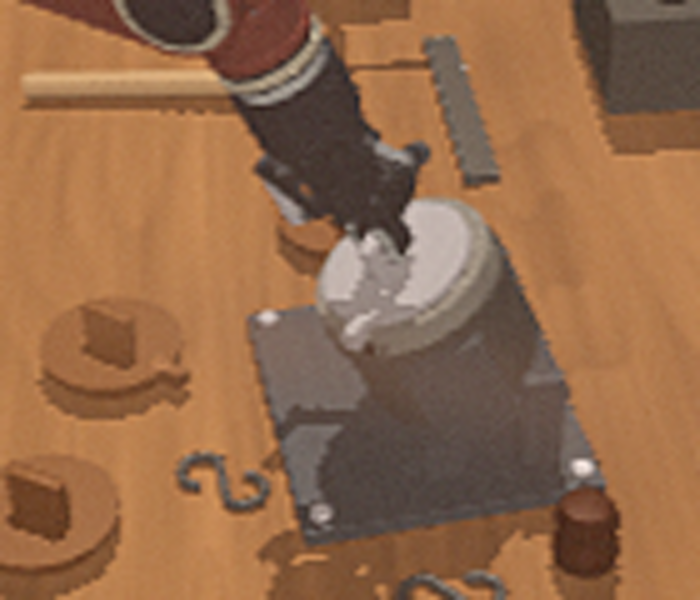

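Request:
{"method": "jog_arm", "body": {"deltas": [[[0,0,-1],[0,0,0],0.0135],[[0,0,-2],[0,0,0],0.0135],[[0,0,-2],[0,0,0],0.0135]]}}

```text
t: 5.83
tool_pos: [0.5944, -0.0755, 0.162]
tool_rot: [-2.805, 0.817, -0.57]
contact_force: [-2.0, 0.5, -1.0]
opening: 0.0135
```

```bash
python3 - <<'E'
from h import *
loc()
im=cv2.cvtColor(get_image('wrist'),cv2.COLOR_RGB2BGR)
cv2.imwrite('pics/w7.png',cv2.resize(im,None,fx=1.5,fy=1.5,interpolation=cv2.INTER_CUBIC))
im=cv2.cvtColor(get_image('side'),cv2.COLOR_RGB2BGR)[170:220,230:290]
cv2.imwrite('pics/s7.png',cv2.resize(im,None,fx=10,fy=10,interpolation=cv2.INTER_CUBIC))
E
```

```text
t 5.83 dn,ry,h mm [ 1.1 -0.6 14.8] phi deg 50.35 tilt 0.03 F loc [ 2.2 -0.8 -0.2] T [-0.13 -0.51 -0.07] open 0.0135
```

View pics/w7.png

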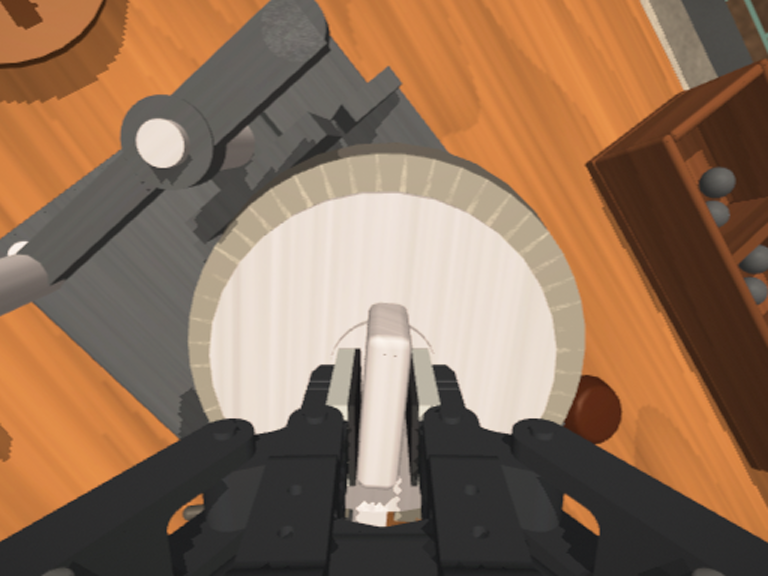

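View pics/s7.png

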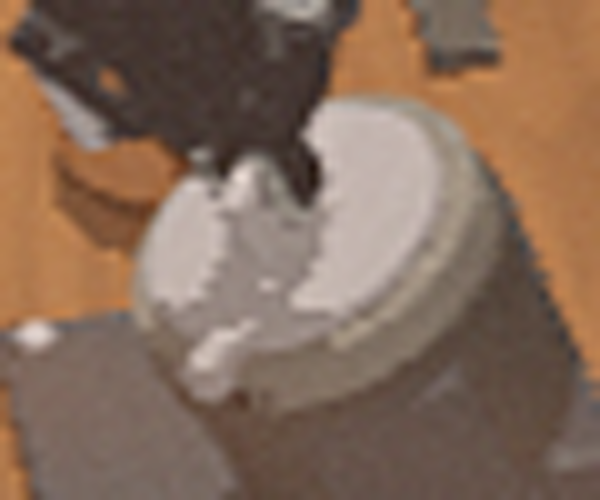

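Request:
{"method": "jog_arm", "body": {"deltas": [[[0,0,0],[0,0,0],0.045],[[0,0,0],[0,0,0],0.045],[[0,0,0],[0,0,0],0.045],[[0,0,0],[0,0,-0.03],0.045],[[0,0,0],[0,0,-0.06],0.045],[[0,0,0],[0,0,-0.09],0.085],[[0,0,0],[0,0,-0.11],0.085],[[0,0,0],[0,0,-0.11],0.085],[[0,0,0],[0,0,-0.11],0.085]]}}

```text
t: 6.68
tool_pos: [0.551, -0.0817, 0.2652]
tool_rot: [-2.804, 0.818, -0.578]
contact_force: [-0.6, 0.5, -0.6]
opening: 0.0848
```

```bash
python3 - <<'E'
from h import *
import json
o=ctrl.get_obs();loc(o)
im=cv2.cvtColor(get_image('wrist'),cv2.COLOR_RGB2BGR);cv2.imwrite('pics/w8raw.png',im)
json.dump({k:np.asarray(v).tolist() for k,v in o.items()},open('w8.json','w'))
cv2.imwrite('pics/w8.png',cv2.resize(im,None,fx=1.5,fy=1.5,interpolation=cv2.INTER_CUBIC))
im=cv2.cvtColor(get_image('side'),cv2.COLOR_RGB2BGR)[170:220,230:290]
cv2.imwrite('pics/s8.png',cv2.resize(im,None,fx=10,fy=10,interpolation=cv2.INTER_CUBIC))
E
```

```text
t 6.68 dn,ry,h mm [ -0.8   0.2 126.8] phi deg 50.33 tilt 0.33 F loc [ 0.7 -0.5 -0.3] T [ 0.01 -0.21  0.04] open 0.0848
```

View pics/w8.png

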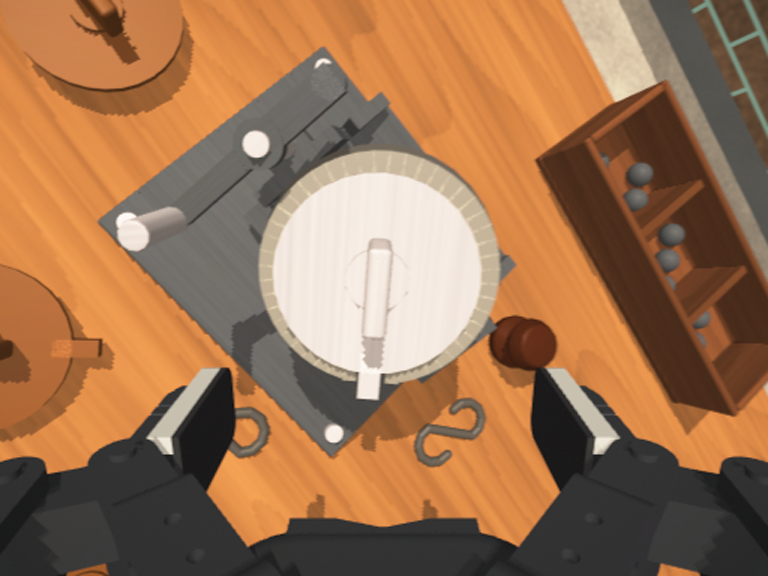

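View pics/s8.png

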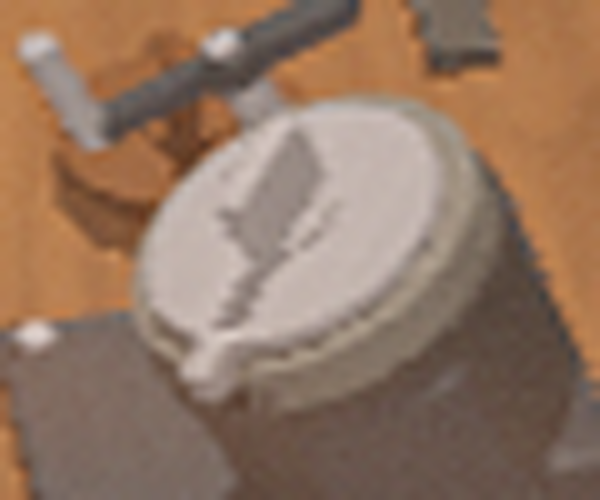

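```bash
python3 - <<'E'
from h import *
import json
im=cv2.imread('pics/w8raw.png')
cv2.imwrite('pics/w8z.png',cv2.resize(im[95:275,165:345],None,fx=3.3,fy=3.3,interpolation=cv2.INTER_CUBIC))
cv2.imwrite('pics/w8zz.png',cv2.resize(im[220:280,215:295],None,fx=9,fy=9,interpolation=cv2.INTER_CUBIC))
E
```

```text
(no output)
```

View pics/w8z.png

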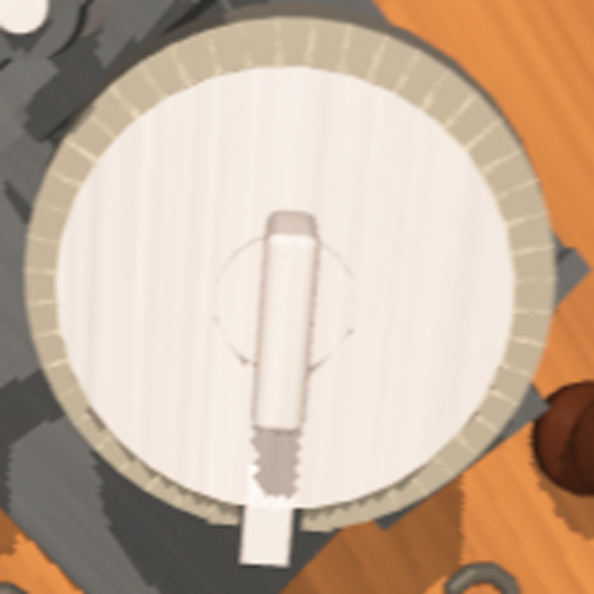

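View pics/w8zz.png

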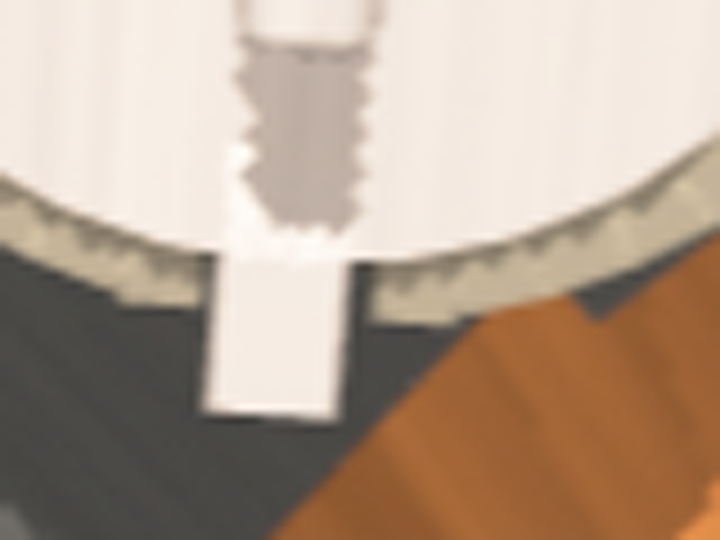

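```bash
python3 - <<'E'
from h import *
import json
from scipy.optimize import least_squares
for fn,img,th in(('w2.json','pics/w2raw.png',0),('w8.json','pics/w8raw.png',.83)):
    o=json.load(open(fn));W=cam('wrist',o);im=cv2.imread(img)
    g=cv2.cvtColor(im,cv2.COLOR_BGR2HSV);m=((g[...,2]>215)&(g[...,1]<40)).astype(np.uint8)
    m=cv2.morphologyEx(m,cv2.MORPH_CLOSE,np.ones((25,25)));n,l,s,ce=cv2.connectedComponentsWithStats(m)
    k=1+np.argmax(s[1:,4]);cn=max(cv2.findContours((l==k).astype(np.uint8),0,1)[0],key=len)[:,0,:].astype(float)
    cc=ce[k];an=np.degrees(np.arctan2(cn[:,1]-cc[1],cn[:,0]-cc[0]));pts=cn[(an<60)|(an>120)]
    ir=[ (W[1].T@v) for v in(dn,ry)]
    u=dn*np.cos(th)+ry*np.sin(th);v=np.cross(ax,u)
    def r(x):
        tl=np.radians(x[3]);n=ax*np.cos(tl)-u*np.sin(tl);p=c+u*x[0]+v*x[1]+ax*x[2]
        return np.array([np.linalg.norm(plane(W,q,p,n)-p)-.0563 for q in pts])*1e3
    for tl in(0,4):
        q=least_squares(lambda x:r([*x,tl]),[0,0,.006],x_scale=.001,loss='soft_l1');print(fn,'tilt',tl,'centre(u,v,h)mm',(q.x*1e3).round(2),'rms',np.sqrt(np.mean(q.fun**2)).round(3))
o=json.load(open('w8.json'));W=cam('wrist',o)
f=lambda u:(165+(u[0]+.5)/3.3-.5,95+(u[1]+.5)/3.3-.5)
M=np.c_[dn,ry]
for nm,q,h in(('bar far',(291,236),.038),('bar near',(277,430),.038),('keytip',(266,565),.006),('notchL',(243,520),0),('notchR',(302,528),0)):
    p=(plane(W,f(q),c+ax*h,ax)-c)@M;print(nm,p.round(4),np.linalg.norm(p).round(4),np.degrees(np.arctan2(p[1],p[0])).round(2))
E
```

```text
w2.json tilt 0 centre(u,v,h)mm [0.84 0.15 7.35] rms 0.504
w2.json tilt 4 centre(u,v,h)mm [0.71 0.07 5.85] rms 0.457
w8.json tilt 0 centre(u,v,h)mm [ 1.78 -1.5   2.68] rms 0.234
w8.json tilt 4 centre(u,v,h)mm [ 1.65 -1.48  1.16] rms 0.377
bar far [-0.0138 -0.0167] 0.0217 -129.59
bar near [0.0167 0.0151] 0.0225 42.07
keytip [0.0519 0.0519] 0.0735 45.0
notchL [0.0503 0.0403] 0.0644 38.71
notchR [0.0397 0.0521] 0.0655 52.69
```

```bash
python3 - <<'E'
from h import *
import json
S=cam('scene');D=cam('side');o=json.load(open('w8.json'));W=cam('wrist',o);W2=cam('wrist',json.load(open('w2.json')))
f=lambda u,k:((u[0]+.5)/k-.5,(u[1]+.5)/k-.5)
M=np.c_[dn,ry,ax]
for nm,L in (('tip',[(S,(255,169.5)),(D,(233.8,174.8)),(W,f((133,235),1.5))]),('tipWD',[(D,(233.8,174.8)),(W,f((133,235),1.5))]),('piv',[(S,(275,180.75)),(D,(252.2,174.4)),(W,f((256,144),1.5))]),('pivW',[(D,(252.2,174.4)),(W,f((256,144),1.5))]),):
    p,e=tri(L);print(nm,p.round(4),((p-c)@M*1e3).round(1),np.round(e,1))
for h in(.03,.04,.05,.06,.07):print(h,((plane(W,f((133,235),1.5),c+ax*h,ax)-c)@M*1e3).round(1))
delta(F(np.pi),P(.058,-.090,.115)); print(ctrl.get_obs()['q'])
E
```

```text
tip [0.5142 0.0049 0.1801] [ 57.2 -90.3  59.5] [0.2 0.5 2.2]
tipWD [0.5144 0.0053 0.179 ] [ 57.4 -90.7  58.5] [0.4 2.5]
piv [0.5814 0.0123 0.1706] [ -0.7 -89.3  23.4] [0.3 0.5 1.7]
pivW [0.582  0.0131 0.1694] [ -0.7 -90.1  22. ] [0.4 1.9]
0.03 [ 73.1 -96.1  30. ]
0.04 [ 68.2 -94.3  40. ]
0.05 [ 63.3 -92.6  50. ]
0.06 [ 58.3 -90.8  60. ]
0.07 [ 53.4 -89.   70. ]
turn [-0.0, 0.06, -129.71] shift [-0.1005, -0.0327, 0.0088]
[-0.38066003 -0.3981769   1.99929968  0.2142093   1.17789331  0.14162178]
```

Request:
{"method": "jog_arm", "body": {"deltas": [[[0,0,-12],[-0.01,-0.003,0],0.05],[[0,0,-24],[-0.02,-0.006,0],0.05],[[0,0,-36],[-0.03,-0.01,0],0.05],[[0,0,-129.7],[-0.1,-0.033,0.009],0.05],[[0,0,-129.7],[-0.1,-0.033,0.009],0.05],[[0,0,-129.7],[-0.1,-0.033,0.009],0.05],[[0,0,-129.7],[-0.1,-0.033,0.009],0.05],[[0,0,-129.7],[-0.1,-0.033,0.009],0.05],[[0,0,-129.7],[-0.1,-0.033,0.009],0.05],[[0,0,-129.7],[-0.1,-0.033,0.009],0.05],[[0,0,-129.7],[-0.1,-0.033,0.009],0.05],[[0,0,-129.7],[-0.1,-0.033,0.009],0.05]]}}

```text
t: 7.78
tool_pos: [0.4915, 0.0018, 0.2292]
tool_rot: [2.627, 1.331, 0.585]
contact_force: [-0.9, 0.2, 0.9]
opening: 0.0497
```

```bash
python3 - <<'E'
from h import *
loc();delta(F(np.pi),P(.0575,-.0903,.09)); print(ctrl.get_obs()['q'])
E
```

```text
t 7.78 dn,ry,h mm [ 58.2 -90.1 113.7] phi deg 136.59 tilt 0.18 F loc [ 0.4 -0.3  1.1] T [ 0.   -0.22  0.03] open 0.0497
turn [-0.18, 0.04, -43.41] shift [0.0006, 0.0005, 0.0237]
[-0.22918531 -0.58451724  2.1767627   0.15375488  1.16124211 -1.20099373]
```

Request:
{"method": "jog_arm", "body": {"deltas": [[[0,0,-43.4],[0.0005,0.0005,0],0.05],[[0,0,-43.4],[0.0005,0.0005,0],0.05],[[0,0,-43.4],[0.0005,0.0005,0],0.05],[[0,0,-43.4],[0.0005,0.0005,0],0.05],[[0,0,-43.4],[0.0005,0.0005,0],0.05],[[0,0,-43.4],[0.0005,0.0005,0.01],0.05],[[0,0,-43.4],[0.0005,0.0005,0.02],0.05],[[0,0,-43.4],[0.0005,0.0005,0.023],0.05],[[0,0,-43.4],[0.0005,0.0005,0.023],0.05],[[0,0,-43.4],[0.0005,0.0005,0.023],0.05]]}}

```text
t: 8.62
tool_pos: [0.5017, 0.0029, 0.2099]
tool_rot: [1.882, 2.116, 0.451]
contact_force: [0.2, -0.5, 0.6]
opening: 0.0498
```

```bash
python3 - <<'E'
from h import *
loc();delta(F(np.pi),P(.0575,-.0903,.0235)); print(ctrl.get_obs()['q'])
im=cv2.cvtColor(get_image('wrist'),cv2.COLOR_RGB2BGR)
cv2.imwrite('pics/w9.png',cv2.resize(im,None,fx=1.5,fy=1.5,interpolation=cv2.INTER_CUBIC))
E
```

```text
t 8.62 dn,ry,h mm [ 56.7 -89.9  91.9] phi deg 179.54 tilt 0.08 F loc [-0.3  0.5  0.5] T [-0.01 -0.21 -0.04] open 0.0498
turn [-0.08, 0.01, -0.46] shift [0.0004, -0.0007, 0.0684]
[-0.22040072 -0.54039082  2.18142968  0.1536041   1.10985931 -1.94926992]
```

View pics/w9.png

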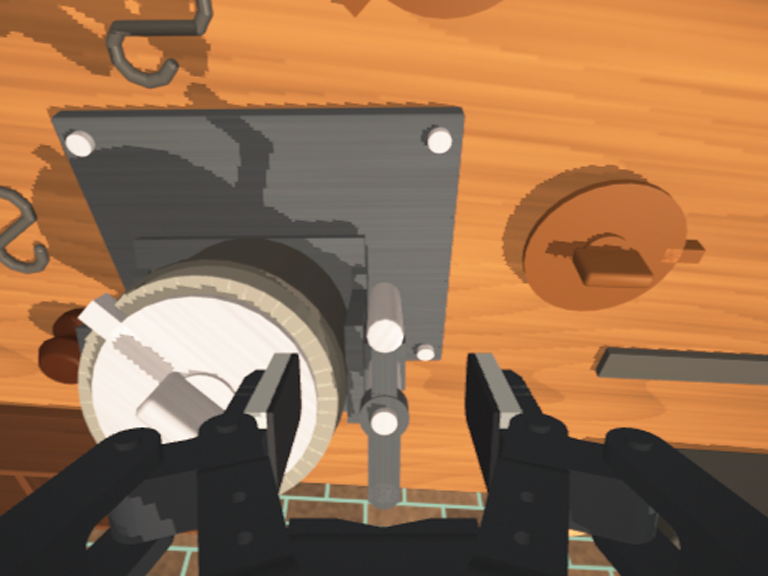

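Request:
{"method": "jog_arm", "body": {"deltas": [[[0,0,0],[0.0005,-0.0005,0.02],0.045],[[0,0,0],[0.0005,-0.0005,0.04],0.045],[[0,0,0],[0.0005,-0.0005,0.055],0.045],[[0,0,0],[0.0005,-0.0005,0.064],0.045],[[0,0,0],[0.0005,-0.0005,0.068],0.045],[[0,0,0],[0.0005,-0.0005,0.068],0.045],[[0,0,0],[0.0005,-0.0005,0.068],0.03],[[0,0,0],[0.0005,-0.0005,0.068],0.017],[[0,0,0],[0.0005,-0.0005,0.068],0.017],[[0,0,0],[0.0005,-0.0005,0.068],0.017],[[0,0,0],[0.0005,-0.0005,0.068],0.017]]}}

```text
t: 9.58
tool_pos: [0.5293, 0.0065, 0.1495]
tool_rot: [1.878, 2.115, 0.453]
contact_force: [0.1, 0.5, -1.4]
opening: 0.017
```

```bash
python3 - <<'E'
from h import *
loc(); print(ctrl.get_obs()['q'])
im=cv2.cvtColor(get_image('wrist'),cv2.COLOR_RGB2BGR)
cv2.imwrite('pics/w10.png',cv2.resize(im,None,fx=1.5,fy=1.5,interpolation=cv2.INTER_CUBIC))
R0=R.from_rotvec(ctrl.get_obs()['tool_rot']).as_matrix();p0=ctrl.get_obs()['tool_pos']
for th in range(0,100,8):
    t=np.radians(th);p=P(.0575*np.cos(t),-.0903-.0575*np.sin(t),.0235);
    print(th,(R0.T@(p-P(.0575,-.0903,.0235))*1e3).round(1))
E
```

```text
t 9.58 dn,ry,h mm [ 55.9 -90.   25.5] phi deg 179.65 tilt 0.13 F loc [ 0.5 -0.4 -1.3] T [ 0.05 -0.21  0.01] open 0.017
[-0.19707054 -0.39713154  2.18801777  0.15738569  0.95487085 -1.95169723]
0 [0. 0. 0.]
8 [ 8.   0.5 -0. ]
16 [15.9  2.1 -0. ]
24 [23.4  4.8 -0. ]
32 [30.5  8.6 -0. ]
40 [37.  13.2 -0. ]
48 [42.8 18.8 -0. ]
56 [47.8 25.1 -0. ]
64 [51.9 32.  -0. ]
72 [54.9 39.4 -0. ]
80 [56.9 47.2  0. ]
88 [57.8 55.1  0. ]
96 [57.6 63.2  0. ]
```

View pics/w10.png

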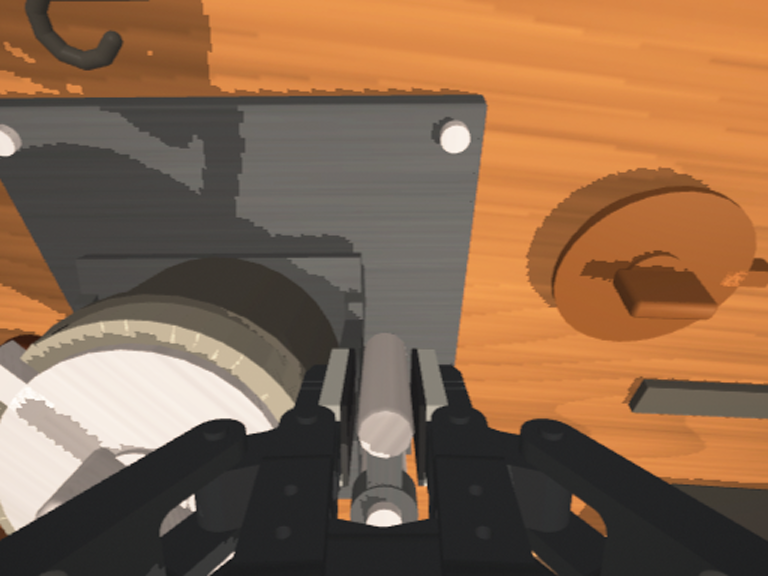

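Request:
{"method": "jog_arm", "body": {"deltas": [[[0,0,4],[0.004,0.0001,0],0.017],[[0,0,8],[0.008,0.0006,0],0.017],[[0,0,12],[0.012,0.0013,0],0.017],[[0,0,16],[0.0158,0.0022,0],0.017],[[0,0,20],[0.0197,0.0035,0],0.017],[[0,0,24],[0.0234,0.005,0],0.017],[[0,0,28],[0.027,0.0067,0],0.017],[[0,0,32],[0.0305,0.0087,0],0.017],[[0,0,36],[0.0338,0.011,0],0.017],[[0,0,40],[0.037,0.0135,0],0.017],[[0,0,44],[0.04,0.016,0],0.017],[[0,0,48],[0.0427,0.019,0],0.017]]}}

```text
t: 10.63
tool_pos: [0.5413, 0.0506, 0.157]
tool_rot: [2.694, 1.217, 0.6]
contact_force: [-1.9, -2.9, 1.5]
opening: 0.0168
```

```bash
python3 - <<'E'
from h import *
loc(); print(ctrl.get_obs()['q'])
im=cv2.cvtColor(get_image('wrist'),cv2.COLOR_RGB2BGR)
cv2.imwrite('pics/w11.png',cv2.resize(im,None,fx=1.5,fy=1.5,interpolation=cv2.INTER_CUBIC))
R0=R.from_rotvec(ctrl.get_obs()['tool_rot']).as_matrix();p0=ctrl.get_obs()['tool_pos']
for th in range(52,100,4):
    t=np.radians(th);p=P(.0575*np.cos(t),-.0903-.0575*np.sin(t),.0235);
    print(th,(R0.T@(p-p0)*1e3).round(1))
E
```

```text
t 10.63 dn,ry,h mm [  36.9 -132.3   25.2] phi deg 131.48 tilt 0.14 F loc [1.4 2.6 2.2] T [ 0.35 -0.33 -0.  ] open 0.0168
[-0.08722048 -0.36401706  2.15087542  0.10305549  0.94573452 -0.97861038]
52 [ 2.8 -1.4  1.7]
56 [ 6.8 -1.   1.7]
60 [10.7 -0.4  1.7]
64 [14.6  0.6  1.7]
68 [18.5  1.8  1.7]
72 [22.2  3.2  1.7]
76 [25.8  5.   1.7]
80 [29.3  6.9  1.7]
84 [32.7  9.1  1.7]
88 [35.9 11.6  1.7]
92 [38.9 14.2  1.7]
96 [41.7 17.1  1.7]
```

View pics/w11.png

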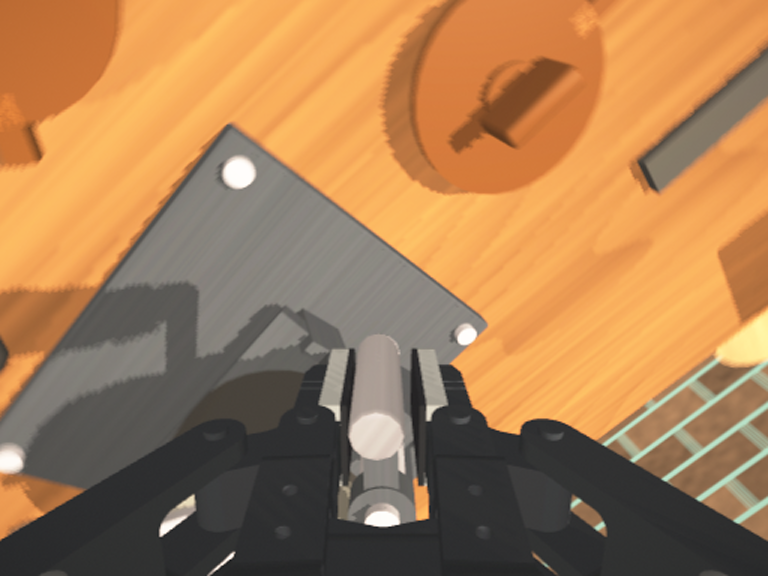

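Request:
{"method": "jog_arm", "body": {"deltas": [[[0,0,4],[0.004,0,0],0.017],[[0,0,8],[0.008,0,0],0.017],[[0,0,12],[0.012,0.0007,0],0.017],[[0,0,16],[0.0158,0.0015,0],0.017],[[0,0,20],[0.0197,0.0027,0],0.017],[[0,0,24],[0.0234,0.004,0],0.017],[[0,0,28],[0.027,0.0057,0],0.017],[[0,0,32],[0.0305,0.0077,0],0.017],[[0,0,36],[0.0338,0.01,0],0.017],[[0,0,39],[0.0362,0.012,0],0.017],[[0,0,41],[0.0377,0.0133,0],0.017],[[0,0,41],[0.0377,0.0133,0],0.017]]}}

```text
t: 11.68
tool_pos: [0.5726, 0.0701, 0.1712]
tool_rot: [-3.044, -0.209, -0.647]
contact_force: [-1.6, -0.9, -0.8]
opening: 0.0168
```

```bash
python3 - <<'E'
from h import *
loc(); print(ctrl.get_obs()['q'])
im=cv2.cvtColor(get_image('wrist'),cv2.COLOR_RGB2BGR)
cv2.imwrite('pics/w12.png',cv2.resize(im,None,fx=1.5,fy=1.5,interpolation=cv2.INTER_CUBIC))
E
```

```text
t 11.68 dn,ry,h mm [   0.5 -147.8   24.6] phi deg 90.69 tilt 0.06 F loc [1.9 0.7 0. ] T [ 0.02 -0.32  0.03] open 0.0168
[-0.03922821 -0.28333696  2.06416568  0.0807908   0.94892608 -0.20937445]
```

View pics/w12.png

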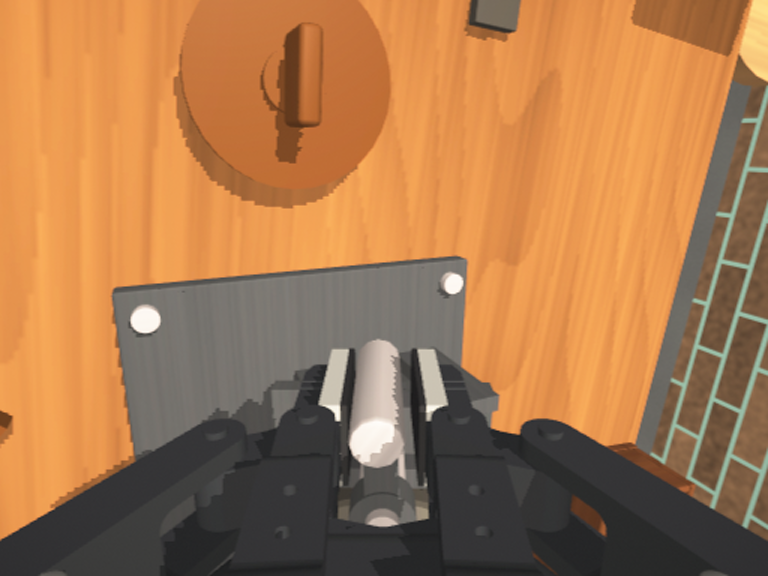

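Request:
{"method": "jog_arm", "body": {"deltas": [[[0,0,0],[0.001,0,0],0.017],[[0,0,1],[0.002,0,0],0.017],[[0,0,1],[0.0025,0,0],0.017],[[0,0,1],[0.0025,0,0],0.017]]}}

```text
t: 12.07
tool_pos: [0.5744, 0.0705, 0.172]
tool_rot: [-3.043, -0.181, -0.644]
contact_force: [-5.4, -0.1, -0.3]
opening: 0.0172
```

```bash
python3 - <<'E'
from h import *
loc()
E
```

```text
t 12.07 dn,ry,h mm [  -1.4 -147.9   24.5] phi deg 89.67 tilt 0.11 F loc [ 5.  -0.5  1.9] T [ 0.03 -0.96  0.07] open 0.0172
```

Request:
{"method": "jog_arm", "body": {"deltas": [[[0,0,0],[0.0008,0,0],0.017],[[0,0,0],[0.0015,0,0],0.017],[[0,0,0],[0.0015,0,0],0.017]]}}

```text
t: 12.32
tool_pos: [0.5745, 0.0705, 0.1719]
tool_rot: [-3.044, -0.182, -0.638]
contact_force: [-11.5, -1.7, 2.6]
opening: 0.017
```

```bash
python3 - <<'E'
from h import *
loc()
E
```

```text
t 12.32 dn,ry,h mm [  -1.5 -148.    24.4] phi deg 89.7 tilt 0.32 F loc [9.6 0.3 7.1] T [ 0.11 -1.75  0.05] open 0.017
```

Request:
{"method": "jog_arm", "body": {"deltas": [[[0,0,0],[-0.0025,0,0],0.017],[[0,0,0],[-0.0025,0,0],0.03],[[0,0,0],[-0.0025,0,0],0.045],[[0,0,0],[-0.0025,0,0],0.045],[[0,0,0],[-0.0025,0,0],0.045],[[0,0,0],[-0.0025,0,-0.03],0.045],[[0,0,0],[-0.0025,0,-0.06],0.045],[[0,0,0],[-0.0025,0,-0.09],0.045],[[0,0,0],[-0.0025,0,-0.12],0.06],[[0,0,0],[-0.0025,0,-0.14],0.06],[[0,0,0],[-0.0025,0,-0.14],0.06],[[0,0,0],[-0.0025,0,-0.14],0.06]]}}

```text
t: 13.32
tool_pos: [0.5183, 0.0634, 0.3021]
tool_rot: [-3.041, -0.181, -0.654]
contact_force: [-0.3, -0.4, -0.9]
opening: 0.0602
```

```bash
python3 - <<'E'
from h import *
import json
o=ctrl.get_obs();loc(o)
json.dump({k:np.asarray(v).tolist() for k,v in o.items()},open('w13.json','w'))
im=cv2.cvtColor(get_image('wrist'),cv2.COLOR_RGB2BGR);cv2.imwrite('pics/w13raw.png',im)
cv2.imwrite('pics/w13.png',cv2.resize(im,None,fx=1.5,fy=1.5,interpolation=cv2.INTER_CUBIC))
a=cv2.cvtColor(get_image('side'),cv2.COLOR_RGB2BGR);b=cv2.cvtColor(get_image('scene'),cv2.COLOR_RGB2BGR)
cv2.imwrite('pics/s13.png',a);cv2.imwrite('pics/c13.png',b)
cv2.imwrite('pics/z13.png',np.hstack([cv2.resize(a[150:230,220:300],(400,400),interpolation=cv2.INTER_CUBIC),cv2.resize(b[155:255,215:315],(400,400),interpolation=cv2.INTER_CUBIC)]))
E
```

```text
t 13.32 dn,ry,h mm [  -2.7 -147.9  166.4] phi deg 89.66 tilt 0.28 F loc [ 0.7  0.4 -0.7] T [ 0.01 -0.19 -0.02] open 0.0602
```

View pics/w13.png

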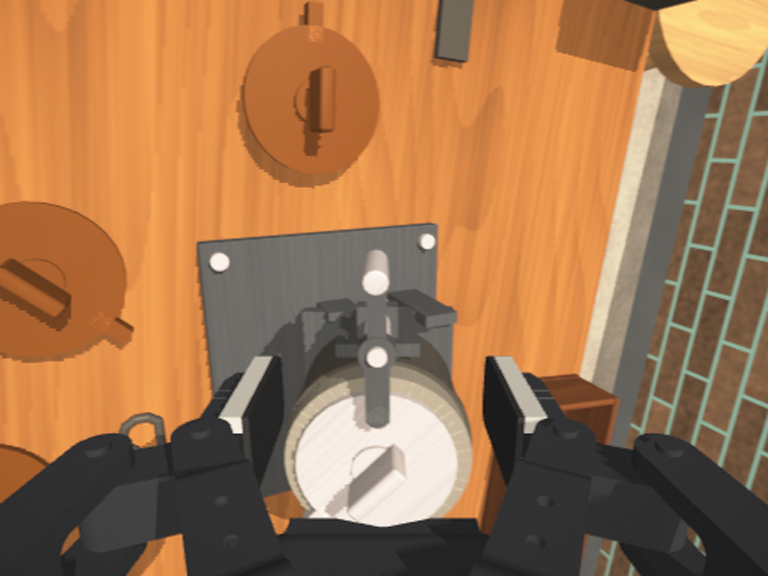

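View pics/z13.png

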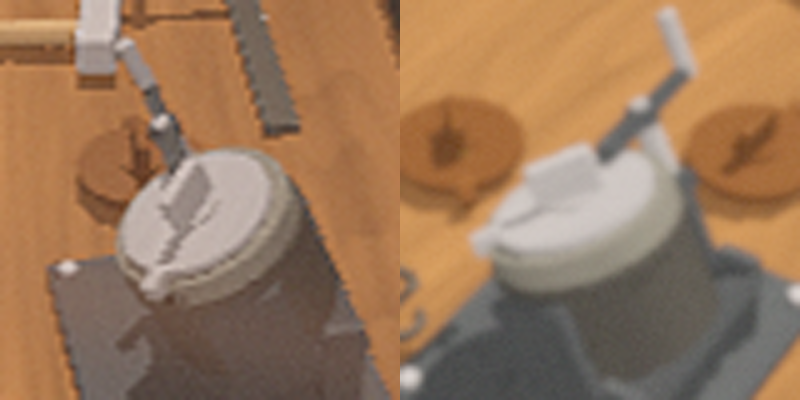

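View pics/s13.png

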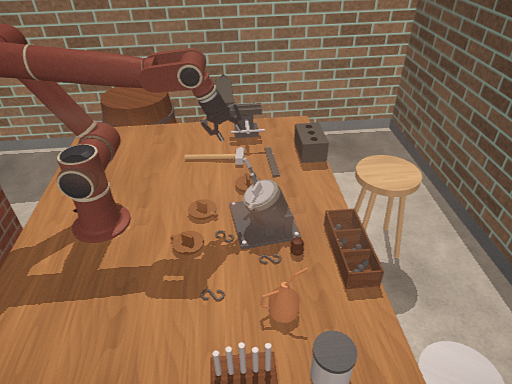

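```bash
python3 - <<'E'
from h import *
import json
W=cam('wrist',json.load(open('w13.json')));M=np.c_[dn,ry]
f=lambda u:((u[0]+.5)/1.5-.5,(u[1]+.5)/1.5-.5)
a=(plane(W,f((376,282)),c+ax*.0595,ax)-c)@M;b=(plane(W,f((377,357)),c+ax*.0225,ax)-c)@M
print(a,b,np.degrees(np.arctan2(-(a-b)[1],(a-b)[0])))
print(job.finish_job())
E
```

```text
[ 1.93231055e-05 -1.48027426e-01] [ 0.00026762 -0.08982685] 90.24443888616106
the job is handed in; nothing more can be done
None
```

The lid is home with its key in the notch, and the cam-lock is at its stop with the toe over the lid. The job is handed in at about 13.5 s on the robot's clock.

- **Lid:** I turned it on the rim with the jaws loosely around the bar handle, without lifting it, through about 46° anticlockwise until the key dropped in. The next picture showed the key between the notch walls with a gap on each side. By flange fits the lid's middle was about 3 to 5 mm lower. The bar sat evenly over the pot's axis (22 mm each side), where before it had leaned 4 mm.
- **Flange height disagrees:** the absolute fit came out at 2.7 mm, where a home lid should read about 6 mm. I trusted the drop and the picture over that number. I did not press on the lid to confirm it was seated.
- **Hold-down:** I swung the peg round the full arc until it stopped moving and the push force rose to about 12 N. I then backed off, opened the jaws and lifted clear. The last wrist picture gives a lock angle of 90.2° against the 90° stop.
- **Everything else:** I never touched the bystanders or the brown look-alike lids. In the last side picture they looked unmoved, but I did not measure them. The highest contact force I read was about 12 N, and the robot was touching nothing at hand-in.

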